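Push a pipe home in the cutting cradle and nip it with the thumbscrew

ROBOT

A 7-joint arm with a two-finger parallel gripper is mounted at the origin on the work surface. World frame = base frame: x ahead of the robot, y to its left, z up, the work surface at z = 0. Lengths are in mm, angles in rad, forces in N, time in s.
With the tool pointing down it reaches from about 425 to 1025 mm from the base axis. Payload 9.4 kg.
Tool frame: the origin (TCP) lies on the front face of the gripper's body, between the roots of the fingers; the fingertips stand 73 mm ahead of it and the grasp point (between the pads) lies 54 mm ahead of it (hold_point_z is the distance from the TCP to the grasp point, in mm); z points along the fingers, y is the line along which they close (so a half turn about z gives the same grasp; the last joint's range is limited). The gripper opens to 85 mm and grips with 20 to 120 N. Pads are 22 mm wide; open, the fingers measure 114 mm over their backs; the gripper's body (76 mm by 85 mm) begins 54 mm behind the grasp point. The pads swing forward as they close: fully open they stand 13 mm farther back than shut.
Start: joints at [1.118, 0.599, -0.003, 1.599, 0.002, 0.943, -0.08], TCP at [266.081, -674.407, 303.875] pointing down, gripper open.
Joint ranges: [-2.57, 2.57], [-0.35, 1.97], [-1.29, 1.29], [0.11, 2.56], [-1.05, 4.19], [0.11, 1.86], [-2.63, 2.63]. Speed limits (rad/s): [2.22, 2.22, 3.01, 3.01, 3.14, 3.14, 3.14].

INTERFACE

Orientations are given as [roll, pitch, yaw] about the fixed x, y, z axes, in that order (R = Rz(yaw) Ry(pitch) Rx(roll)).
In Python, from plant import get_state, read_camera, hand_in, hold_point_z gives the robot as it stands.
- The arm moves only by the tool servo_tool, never from a script. Its argument "targets" is one flat list of numbers, 7 for each row, row after row: the turn, a rotation vector about the tool's x, y, z in degrees, then the shift along the tool's x, y, z in mm, then the closure, from -1 (fully open) to 1 (shut). In form: [wx, wy, wz, x, y, z, jaw, wx, wy, wz, x, y, z, jaw, ...]. A call has 1 to 12 rows; each row shifts and turns the commanded pose from where the row before left it, along the tool's axes as they then stand; what a row does not reach is not made up. A row lasts 1/8 s, in which the tool goes at most 62.5 mm and 10.7 degrees, less where a joint would pass 70% of its speed; a pose out of reach is approached as far as the arm can. A call with a gripper value outside its range is refused whole. The fingers move at their own pace and stop on an object; "squeeze" is the grip in N (left out, the last holds). Time passes only in rows, so rows that do not move let the fingers close. It gives the time, the measured TCP pose, the force, the opening and the grip force at its end, in the units of the state.
- get_state(): the state, without advancing time (a new reading comes with each control period).
- read_camera(name): name is "scene" or "top" or "wrist"; returns a dict with "frame" (420x560x3 uint8, red, green, blue), "range_z" (420x560 float32, mm along the optical axis (not along the pixel's ray), 0 where there is no reading), "K" (3x3 intrinsics, pixels), "R" (3x3) and "t" (3): a world point X has camera coordinates R X + t; the wrist camera has in their place "T_tool_cam" (4x4, takes a point from camera to tool coordinates, whose origin is the TCP and whose axes are the flange's). Camera axes: x right, y down, z forward; pixel columns grow to the right and rows downward; lengths in mm; the calibration is good to about 2 mm. A picture is of the moment at which its call begins: read the wrist's pose just before it.
- hand_in(): hands the job in; it is judged then, once.
The state is a dict: "time_s": time; "qpos": joint angles; "qd": joint speeds; "joint_torque": joint torques, N m; "ee_pos": TCP position; "tool_rot": TCP orientation; "wrist_force": force on the tool from outside, world axes, zero at the start; "moment": the same for the moment, N m; "grip_width": finger opening in mm; "grasp_force": force on a finger pad.
Only numpy, scipy, OpenCV 4.12 (cv2) and the standard library are available. Lean on these libraries where they do the work, as an engineer would, in place of code of your own. Each camera call takes 0.05 s, during which the arm holds its last target. There are 200 camera calls.

TASK

Get the white pipe ready for sawing: push it along its vee cradle until its end is right up against the length stop, without shifting the stop. Then turn the knurled thumbscrew clockwise (seen from above) until it seats on the pipe, nip it finger-tight, stopping as soon as the resistance has clearly risen so that it is not over-tightened, and let go. Leave the other things on the bench where they are.

Things in the scene. Friction and masses are not known exactly. Their poses are not given: they have to be found in the camera images.
- cradle: Grey steel vee cradle on a 12 mm base plate bolted to the bench. Origin: centre of the vee in plan, on the bench top. y runs along the vee towards the length stop, x across, z up. The vee, 88 mm wide, 52 mm high, spans y = -81 to +91 mm; a pipe in it has its axis 56 mm above the bench over x = 0. Beyond the vee at negative y is only the low base plate: room for fingers behind the pipe's tail.
- pipe: White plastic pipe, 48 mm outside diameter, 200 mm long, about 0.2 kg, lying in the vee. Origin: middle of its axis; y along the axis towards the length stop. It starts 15 to 50 mm short of the stop; its tail (the end away from the stop) overhangs the vee and still does so by 19 mm or more when home.
- pipe_front (a point): Centre of the pipe's end face that is to meet the length stop.
- pipe_tail (a point): Centre of the pipe's other, overhanging end face, where it can be pushed.
- stop_face (a point): The length stop: steel plate 70 mm wide, top 85 mm above the bench, on two bars. The point lies on the face that the pipe must meet, at the height of the pipe's axis; axes as the cradle's. Only friction holds the stop: a push of about 45 N through the pipe shifts it; moving the pipe takes 1 to 4 N, and 10 to 20 N brings it firmly home.
- knob (a point): Centre of the vertical thumbscrew's knurled steel head, a cylinder 32 mm in diameter, 24 mm high, about 153 mm above the bench, 19 mm clear of the 30 mm wide clamp arm below it; grip its sides from above, at any yaw. It turns with under 0.1 N m for 1.8 to 4 rad clockwise (from above; the start differs each time), sinking 3 mm per turn, until the screw seats; then the torque climbs steeply.
- spindle: The thumbscrew's spindle, 30 mm from the cradle's origin towards the stop. Origin: tip of its black nylon nose, 0.3 to 1.4 mm above the pipe at first. Seated on the pipe it stops; the head then still winds up elastically, 0.2 N m per 0.1 rad, and springs back when let go (the spindle does not turn back). Finger-tight is 0.3 to 0.5 N m; above 0.9 N m it is over-tightened and crushes the pipe.
- clamp_arm: Grey clamp arm, fixed to the cradle. Origin: its underside, on the axis of its post, which stands 66 mm from the thumbscrew on the robot's side of the cradle; x points to the thumbscrew. The arm's top is 22 mm above the origin; nothing of the post stands above it.
- coupling: Bystander: white plastic pipe coupling standing on end, 60 mm diameter, 65 mm high. Origin: centre of its underside.
- tee: Bystander: black plastic tee, 100 mm long, 74 mm high. Origin: centre of its underside.
- reamer: Bystander: steel deburring cone, 48 mm diameter, 48 mm high, standing on its base. Origin: centre of its underside.
There are look-alikes about, which are no part of the job. There is more than one size of the pipe; the one meant has the size given above.

How it is judged:
By the outcome, as a careful person would: the job done as asked, in the order asked, and still so for the second after the job is handed in, with the robot touching nothing.
It also fails if it takes over 72 s, if anything falls off the work surface, if the arm or the gripper's body presses on something with over 40 N, if the wrist force passes 120 N, or if a joint passes its speed limit or range.

## Working session

There is one attempt and no reset: what is moved stays moved. The work goes in short steps, Python scripts to look and compute and a tool call to move; the robot and the scene stay as the last step left them, time stands still between calls to the robot, and variables do not carry over. Pictures are saved under pics/ and viewed, at most 10 in all, crops included, and the job is handed in when it is done.

Besides the shell and the picture viewer there is one more tool, called after "Request:" as name(argument=value, ...) on one line, values as JSON. servo_tool: Moves the arm, as the interface text tells. Its arguments: {"type":"object","properties":{"targets":{"type":"array"},"squeeze":{"type":"number"}},"required":["targets"]}

```bash
mkdir -p pics
cat > h.py <<'E'
import numpy as np, cv2
from plant import *
def save(c,n): cv2.imwrite(f'pics/{n}.png',c['frame'][:,:,::-1])
def cloud(c):
    K,R,t=c['K'],c['R'],c['t']; z=c['range_z']; v,u=np.mgrid[:z.shape[0],:z.shape[1]]
    P=np.stack([(u-K[0,2])*z/K[0,0],(v-K[1,2])*z/K[1,1],z],-1)
    W=(P-t)@R; W[z<=0]=np.nan; return W
E
python3 - <<'E'
from h import *
s=get_state(); print(s)
a=read_camera('scene');b=read_camera('top')
np.savez('c0.npz',W=cloud(b),Ws=cloud(a))
cv2.imwrite('pics/a.png',cv2.cvtColor(a['frame'],4)); cv2.imwrite('pics/b.png',cv2.cvtColor(b['frame'],4))
print(b['K'],b['R'],b['t'],hold_point_z)
E
```

```text
{'time_s': 0.0, 'qpos': array([ 1.11826819,  0.60008351, -0.00254523,  1.60013867,  0.00181742,
        0.94289464, -0.07977852]), 'qd': array([ 1.01068810e-03,  9.36771692e-04, -6.19453036e-05, -9.39423044e-04,
        6.68130170e-05, -5.58678097e-04, -1.12517330e-04]), 'joint_torque': array([-4.41560323e-04, -7.76450658e+01,  1.56461868e+00, -2.57999897e+01,
        1.22997985e-02,  9.03360225e-03, -3.00662305e-05]), 'ee_pos': array([ 265.96451573, -674.0634973 ,  303.04377283]), 'tool_rot': array([-3.14007813e+00,  1.53010977e-04,  3.75920136e-01]), 'wrist_force': array([ 0.24617365, -0.88630923,  0.65205137]), 'moment': array([-0.00526607, -0.00249086, -0.0395404 ]), 'grasp_force': 0.0, 'grip_width': 85.46588631401751}
[[546.42203301   0.         282.14617403]
 [  0.         546.42203301 210.4564076 ]
 [  0.           0.           1.        ]] [[ 0.00617818 -0.99997053 -0.00455676]
 [-0.9959692  -0.00574556 -0.08951172]
 [ 0.0894829   0.00509141 -0.99597534]] [  24.98518566  630.92583879 1351.64668507] 53.900000000000006
```

View pics/a.png

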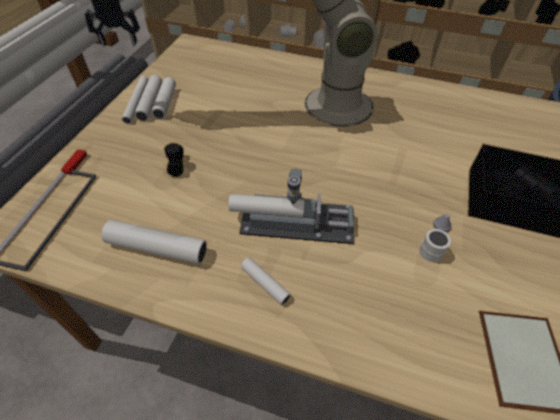

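View pics/b.png

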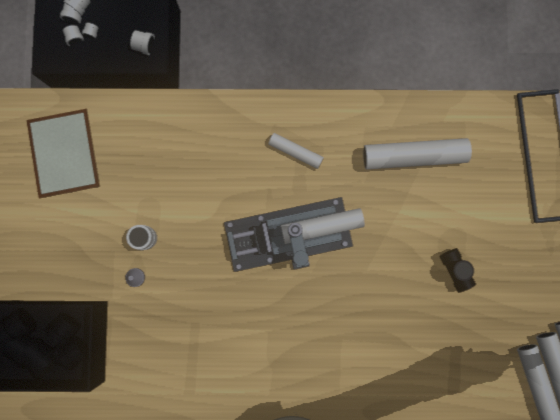

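The "scene" view shows the pipe lying in the cradle at (265,205), with its tail at left, the stop at (320,210) and the thumbscrew at (295,178). In "top" the candidates are:
- pipe in the vee at (325,225), with its tail at (362,218)
- fat pipe at (417,154)
- thin pipe at (294,151)
- stacked pipes at (540,360)

I choose the one in the vee. The knob is at (295,230) and the stop plate at (264,238). The coupling (140,237), reamer (135,277) and tee (458,270) are well clear.

Run:
```python
from h import *
W=np.load('c0.npz')['W']
b=cv2.imread('pics/b.png')
cv2.imwrite('pics/crop.png',cv2.resize(b[185:285,210:380],None,fx=4.5,fy=4.5,interpolation=cv2.INTER_CUBIC))
sub=W[185:285,210:380].reshape(-1,3); sub=sub[np.isfinite(sub).all(1)]
print('bench z',np.nanmedian(W[300:340,200:300,2]))
k=sub[sub[:,2]>150]; print('knob top',len(k),k.mean(0),k.min(0),k.max(0),(k.min(0)+k.max(0))/2)
# pipe crest
p=W[205:240,305:365].reshape(-1,3); p=p[(p[:,2]>66)&(p[:,2]<90)]
c=p[p[:,2]>76]; m=c.mean(0); d=np.linalg.svd(c[:,:2]-m[:2])[2][0]; d*=np.sign(d[1])
print('pipe crest',m,np.percentile(c[:,2],[50,99]),'dir',d,np.degrees(np.arctan2(d[1],d[0])))
x=np.array([d[1],-d[0]])
s=(p[:,:2]-m[:2])@d; t=(p[:,:2]-m[:2])@x; print('s',np.percentile(s,[0,1,99,100]),'t',np.percentile(t,[1,99]))
# cylinder axis fit, radius 24
from scipy.optimize import least_squares
q=np.c_[s,t,p[:,2]][(s>s.min()+4)]
f=least_squares(lambda a:np.hypot(q[:,1]-a[0]-a[1]*q[:,0],q[:,2]-a[2])-24,[0,0,56],loss='soft_l1'); print('fit',f.x)
# profile along the axis
A=(sub[:,:2]-m[:2])@d; T=(sub[:,:2]-m[:2])@x
for a in range(-70,230,6):
    g=(abs(A-a)<3)&(abs(T-f.x[0])<10); 
    if g.any(): print(a,np.round(np.percentile(sub[g,2],[10,50,95])),end=';')
st=(sub[:,2]>81)&(sub[:,2]<92)&(A>60); print('\nstop',np.percentile(A[st],[2,10,50,90,98]),np.percentile(T[st],[2,50,98]))
print('knob in AT',(k[:,:2].mean(0)-m[:2])@d,(k[:,:2].mean(0)-m[:2])@x)
```

```text
bench z 0.42547787498569223
knob top 161 [575.50274553  -1.49054795 165.08849689] [560.4310116  -17.32427449 155.24383713] [592.59717227  14.45283357 171.49693534] [576.51409193  -1.43572046 163.37038624]
pipe crest [596.41183375 -95.15115024  79.55229229] [79.34426741 86.17178889] dir [-0.23355408  0.97234381] 103.50640618467266
s [-75.27144289 -73.75899825  70.18070539  73.66380793] t [-21.89514892  21.5835317 ]
fit [2.64740792e-01 1.30332163e-02 5.64305042e+01]
-70 [76. 81. 84.];-64 [76. 80. 85.];-58 [75. 78. 82.];-52 [76. 80. 84.];-46 [77. 80. 83.];-40 [76. 79. 84.];-34 [76. 80. 84.];-28 [76. 80. 84.];-22 [76. 79. 83.];-16 [76. 79. 85.];-10 [76. 79. 83.];-4 [77. 79. 82.];2 [78. 79. 83.];8 [78. 79. 83.];14 [77. 80. 83.];20 [77. 79. 83.];26 [76. 79. 83.];32 [79. 80. 83.];38 [76. 80. 82.];44 [76. 79. 83.];50 [74. 81. 84.];56 [77. 80. 82.];62 [78. 80. 85.];68 [75. 79. 85.];74 [78. 81. 83.];80 [ 78. 162. 167.];86 [162. 165. 168.];92 [164. 165. 168.];98 [164. 166. 169.];104 [162. 166. 171.];110 [ 81. 158. 167.];116 [77. 79. 83.];122 [78. 79. 84.];128 [23. 28. 36.];134 [23. 30. 34.];140 [21. 28. 34.];146 [22. 28. 34.];152 [22. 26. 34.];158 [12. 25. 87.];164 [82. 85. 89.];170 [40. 43. 85.];176 [38. 41. 47.];182 [39. 45. 49.];188 [38. 41. 45.];194 [13. 39. 45.];200 [ 9. 11. 16.];206 [11. 13. 18.];212 [ 8. 14. 18.];218 [10. 12. 15.];224 [ 7. 11. 15.];
stop [ 61.31410435  71.466314   162.47445111 166.88227948 167.78335556] [-30.19106191   2.12246584  35.4459304 ]
knob in AT 95.95371006324405 1.5439934236359405
```

View pics/crop.png

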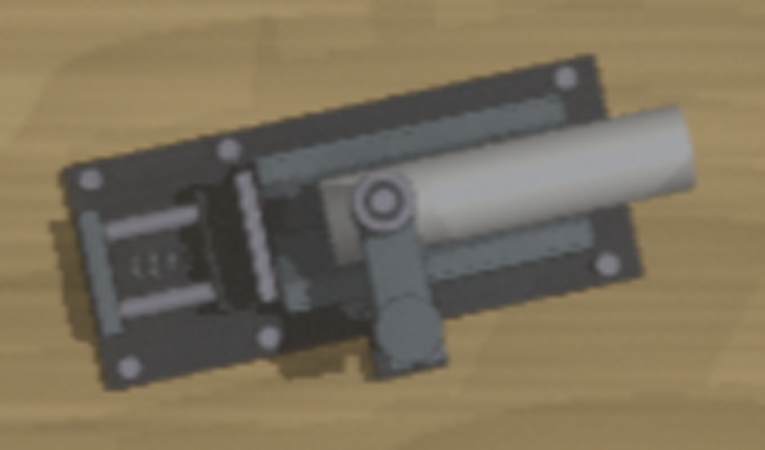

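The crop shows the pipe in the vee, with its tail at the right (685,150), its front at (335,225), the stop plate at (258,235), the knob at (385,203) and the clamp arm towards the robot. That confirms the choice. The gap to the stop is about 35 mm. First I turn the tool so its x axis lies along the push, and shut the fingers.

Request:
servo_tool(targets=[0, 0, -10.2, 0, 0, 0, 1, 0, 0, -10.2, 0, 0, 0, 1, 0, 0, -10.2, 0, 0, 0, 1, 0, 0, -10.2, 0, 0, 0, 1, 0, 0, -10.2, 0, 0, 0, 1, 0, 0, -10.2, 0, 0, 0, 1, 0, 0, -10.2, 0, 0, 0, 1, 0, 0, -9.8, 0, 0, 0, 1], squeeze=40)

```text
time_s: 1.1
ee_pos: [265.9, -674.2, 303.4]
tool_rot: [-3.141, -0.001, 1.799]
wrist_force: [-1.1, 0.7, -0.7]
grip_width: -0.1
grasp_force: 0.0
```

```bash
cat >> h.py <<'E'
from scipy.spatial.transform import Rotation as Ro
def go(p,yaw=None):
    s=get_state(); R=Ro.from_euler('xyz',s['tool_rot']); e=np.array(p)-s['ee_pos']
    print('t',s['time_s'],'rot',np.round(s['tool_rot'],4),'pos',s['ee_pos'].round(1),'q',s['qpos'].round(2),'F',s['wrist_force'].round(1),'M',s['moment'].round(3),'w',round(s['grip_width'],1),s['grasp_force'])
    print('tool shift',R.inv().apply(e).round(1))
    if yaw is not None: print('rotvec deg',np.degrees((R.inv()*Ro.from_euler('xyz',[np.pi,0,yaw])).as_rotvec()).round(2))
E
python3 -c "
from h import *
go([621,-203,250],1.7933)"
```

```text
t 1.1 rot [-3.1413e+00 -9.0000e-04  1.7987e+00] pos [ 265.9 -674.2  303.4] q [ 1.35  0.63 -0.39  1.58  0.27  0.99  1.11] F [-1.1  0.7 -0.7] M [0.034 0.017 0.074] w -0.1 0.0
tool shift [378.8 452.4  53.6]
rotvec deg [-0.02 -0.05  0.31]
```

Request:
servo_tool(targets=[0, 0, 0.3, 31.6, 37.7, 4, 1, 0, 0, 0, 31.6, 37.7, 4, 1, 0, 0, 0, 31.6, 37.7, 4, 1, 0, 0, 0, 31.6, 37.7, 4, 1, 0, 0, 0, 31.6, 37.7, 4, 1, 0, 0, 0, 31.6, 37.7, 4, 1, 0, 0, 0, 31.6, 37.7, 5, 1, 0, 0, 0, 31.6, 37.7, 5, 1, 0, 0, 0, 31.6, 37.7, 5, 1, 0, 0, 0, 31.6, 37.7, 5, 1, 0, 0, 0, 31.6, 37.7, 5, 1, 0, 0, 0, 31.6, 37.7, 5, 1])

```text
time_s: 2.6
ee_pos: [626.7, -205.3, 249.3]
tool_rot: [-3.141, -0.0, 1.788]
wrist_force: [0.5, -0.6, 0.4]
grip_width: 0.0
grasp_force: 0.0
```

Request:
servo_tool(targets=[0, 0, 0, 0, 0, 0, 1, 0, 0, 0, 0, 0, 0, 1])

```text
time_s: 2.85
ee_pos: [625.6, -206.8, 249.4]
tool_rot: [-3.14, 0.0, 1.788]
wrist_force: [0.1, -0.0, -0.5]
grip_width: -0.1
grasp_force: 0.0
```

```bash
python3 -c "
from h import *
go([621,-203,100],1.7933)"
```

```text
t 2.85 rot [-3.1402  0.      1.788 ] pos [ 625.6 -206.8  249.4] q [ 0.48  0.6  -0.37  1.79  0.29  0.8   0.17] F [ 0.1 -0.  -0.5] M [-0.016  0.043  0.082] w -0.1 0.0
tool shift [  4.7  -3.5 149.4]
rotvec deg [-0.08  0.   -0.3 ]
```

Request:
servo_tool(targets=[0, 0, -0.3, 0, -3.5, 25, 1, 0, 0, 0, 0, 0, 25, 1, 0, 0, 0, 0, 0, 25, 1, 0, 0, 0, 0, 0, 25, 1, 0, 0, 0, 0, 0, 25, 1, 0, 0, 0, 0, 0, 24, 1, 0, 0, 0, 0, 0, 0, 1])

```text
time_s: 3.72
ee_pos: [620.9, -208.8, 99.3]
tool_rot: [-3.138, -0.001, 1.791]
wrist_force: [0.9, 0.0, -0.9]
grip_width: -0.0
grasp_force: 0.0
```

Request:
servo_tool(targets=[0, 0, 0, 5, 0, 0, 1, 0, 0, 0, 5, 0, 0, 1, 0, 0, 0, 3, 0, 0, 1, 0, 0, 0, 3, 0, 0, 1, 0, 0, 0, 3, 0, 0, 1, 0, 0, 0, 3, 0, 0, 1, 0, 0, 0, 3, 0, 0, 1])

```text
time_s: 4.6
ee_pos: [617.0, -182.7, 100.8]
tool_rot: [-3.141, -0.0, 1.793]
wrist_force: [-0.1, -0.5, 0.2]
grip_width: 0.1
grasp_force: 0.0
```

Run:
```python
from h import *
go([613.1,-167.8,100],1.7933)
a=read_camera('top');f=a['frame'][185:285,210:380]
cv2.imwrite('pics/c.png',cv2.resize(f[:,:,::-1],None,fx=4,fy=4))
```

```text
t 4.6 rot [-3.1415 -0.      1.793 ] pos [ 617.  -182.7  100.8] q [ 0.38  0.77 -0.27  1.91  0.4   0.51  0.05] F [-0.1 -0.5  0.2] M [ 0.001 -0.039 -0.017] w 0.1 0.0
tool shift [15.4 -0.6  0.8]
rotvec deg [-0.01 -0.   -0.02]
```

View pics/c.png

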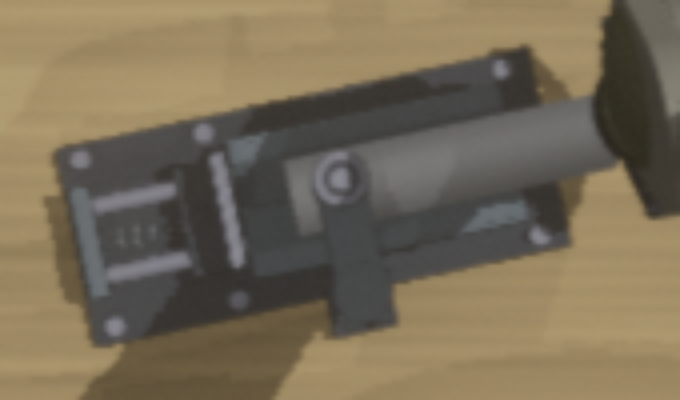

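The gripper stands behind the tail (about 605,130) and the pipe is aligned. The front (295,200) is still short of the stop (230,215). Next I push.

Request:
servo_tool(targets=[0, 0, 0, 2, 0, 0, 1, 0, 0, 0, 2, 0, 0, 1, 0, 0, 0, 2, 0, 0, 1, 0, 0, 0, 2, 0, 0, 1, 0, 0, 0, 2, 0, 0, 1, 0, 0, 0, 2, 0, 0, 1, 0, 0, 0, 2, 0, 0, 1, 0, 0, 0, 2, 0, 0, 1])

```text
time_s: 5.65
ee_pos: [613.6, -167.1, 100.9]
tool_rot: [3.142, -0.0, 1.793]
wrist_force: [0.5, -2.9, 0.9]
grip_width: -0.2
grasp_force: 0.0
```

Request:
servo_tool(targets=[0, 0, 0, 2, 0, 0, 1, 0, 0, 0, 2, 0, 0, 1, 0, 0, 0, 2, 0, 0, 1, 0, 0, 0, 2, 0, 0, 1, 0, 0, 0, 2, 0, 0, 1, 0, 0, 0, 1, 0, 0, 1])

```text
time_s: 6.4
ee_pos: [611.1, -156.4, 100.9]
tool_rot: [3.142, 0.0, 1.793]
wrist_force: [1.6, -2.8, 0.1]
grip_width: 0.1
grasp_force: 0.0
```

```bash
cat > m.py <<'E'
from h import *
W=cloud(read_camera('top')); p=W[185:285,210:380].reshape(-1,3); p=p[np.isfinite(p).all(1)]
d=np.array([-.2206,.9754]); x=np.array([.9754,.2206]); o=np.array([575.8,-1.5])
A=(p[:,:2]-o)@d; T=(p[:,:2]-o)@x
g=(abs(T)<6)&(A>18)&(p[:,2]>72)&(p[:,2]<81); print('pipe front (rel knob)',np.percentile(A[g],[95,100]))
g=(p[:,2]>81.5)&(p[:,2]<90)&(A>40)&(abs(T)<32)&(abs(T)>13); print('stop',g.sum(),np.percentile(A[g],[3,50,97]))
go([613.1,-167.8,100],1.7933)
E
python3 m.py
```

```text
pipe front (rel knob) [52.9047753  64.18934091]
stop 50 [64.51188357 68.72636969 72.10734179]
t 6.45 rot [-3.1415e+00 -1.0000e-04  1.7932e+00] pos [ 611.1 -156.3  100.9] q [ 0.33  0.76 -0.26  1.94  0.4   0.49  0.01] F [ 1.  -2.1  0.2] M [-0.431 -0.139 -0.055] w 0.1 0.0
tool shift [-11.6  -0.6   0.9]
rotvec deg [-0.   -0.01 -0.01]
```

Request:
servo_tool(targets=[0, 0, 0, 1, 0, 0, 1, 0, 0, 0, 1, 0, 0, 1, 0, 0, 0, 1, 0, 0, 1, 0, 0, 0, 1, 0, 0, 1, 0, 0, 0, 1, 0, 0, 1, 0, 0, 0, 1, 0, 0, 1])

```text
time_s: 7.2
ee_pos: [609.8, -150.7, 100.9]
tool_rot: [3.142, 0.0, 1.793]
wrist_force: [1.9, -2.3, 1.4]
grip_width: 0.3
grasp_force: 0.0
```

Request:
servo_tool(targets=[0, 0, 0, 0.5, 0, 0, 1, 0, 0, 0, 0.5, 0, 0, 1])

```text
time_s: 7.45
ee_pos: [609.6, -149.8, 100.9]
tool_rot: [3.142, 0.0, 1.793]
wrist_force: [2.1, -2.3, 0.3]
grip_width: -0.2
grasp_force: 0.0
```

Request:
servo_tool(targets=[0, 0, 0, 0.5, 0, 0, 1, 0, 0, 0, 0.5, 0, 0, 1])

```text
time_s: 7.7
ee_pos: [609.4, -148.8, 100.9]
tool_rot: [3.142, 0.0, 1.793]
wrist_force: [0.8, -3.7, 1.0]
grip_width: -0.0
grasp_force: 0.0
```

Request:
servo_tool(targets=[0, 0, 0, 0.5, 0, 0, 1, 0, 0, 0, 0.5, 0, 0, 1])

```text
time_s: 7.95
ee_pos: [609.2, -147.8, 100.9]
tool_rot: [3.142, 0.0, 1.793]
wrist_force: [1.0, -3.6, 0.6]
grip_width: -0.2
grasp_force: 0.0
```

Request:
servo_tool(targets=[0, 0, 0, 0, 0, 0, 1, 0, 0, 0, 0, 0, 0, 1])

```text
time_s: 8.2
ee_pos: [609.2, -147.7, 100.9]
tool_rot: [-3.142, -0.0, 1.793]
wrist_force: [1.0, -2.7, 1.5]
grip_width: -0.0
grasp_force: 0.0
```

Request:
servo_tool(targets=[0, 0, 0, 0.5, 0, 0, 1, 0, 0, 0, 0.5, 0, 0, 1])

```text
time_s: 8.45
ee_pos: [609.1, -147.3, 100.9]
tool_rot: [3.141, 0.001, 1.793]
wrist_force: [2.7, -5.9, 0.8]
grip_width: 0.1
grasp_force: 0.0
```

Request:
servo_tool(targets=[0, 0, 0, 0.5, 0, 0, 1, 0, 0, 0, 0.5, 0, 0, 1])

```text
time_s: 8.7
ee_pos: [609.0, -147.3, 100.9]
tool_rot: [3.141, 0.002, 1.792]
wrist_force: [3.3, -8.0, -0.1]
grip_width: -0.2
grasp_force: 0.0
```

```bash
python3 m.py
```

```text
pipe front (rel knob) [62.02735321 64.09316687]
stop 45 [64.63498782 68.55704851 71.96071556]
t 8.75 rot [3.1413e+00 1.7000e-03 1.7918e+00] pos [ 609.  -147.3  100.9] q [ 0.31  0.76 -0.26  1.95  0.4   0.48 -0.01] F [ 3.3 -7.7 -0.9] M [-1.385 -0.514 -0.04 ] w -0.3 0.0
tool shift [-20.9  -0.5   1. ]
rotvec deg [ 0.02  0.1  -0.09]
```

Request:
servo_tool(targets=[0, 0, 0, 0.5, 0, 0, 1, 0, 0, 0, 0.5, 0, 0, 1, 0, 0, 0, 0, 0, 0, 1])

```text
time_s: 9.12
ee_pos: [608.9, -147.3, 101.0]
tool_rot: [3.141, 0.003, 1.791]
wrist_force: [3.8, -9.9, 0.4]
grip_width: -0.2
grasp_force: 0.0
```

Request:
servo_tool(targets=[0, 0, 0, 0.5, 0, 0, 1, 0, 0, 0, 0, 0, 0, 1, 0, 0, 0, 0, 0, 0, 1])

```text
time_s: 9.5
ee_pos: [608.9, -147.2, 101.0]
tool_rot: [3.141, 0.003, 1.791]
wrist_force: [3.2, -11.1, -0.5]
grip_width: 0.3
grasp_force: 0.0
```

Request:
servo_tool(targets=[0, 0, 0, 0.7, 0, 0, 1, 0, 0, 0, 0.7, 0, 0, 1, 0, 0, 0, 0, 0, 0, 1])

```text
time_s: 9.88
ee_pos: [608.8, -147.2, 101.2]
tool_rot: [3.141, 0.005, 1.789]
wrist_force: [4.1, -16.5, 0.6]
grip_width: 0.2
grasp_force: 0.0
```

Firmly home at 17 N. Next I back off, rise, open and turn.

Request:
servo_tool(targets=[0, 0, 0, -5, 0, 0, 1, 0, 0, 0, -15, 0, 0, 1, 0, 0, 0, -15, 0, 0, 1, 0, 0, 0, 0, 0, -20, 1, 0, 0, 0, 0, 0, -40, 1, 0, 0, 0, 0, 0, -45, 1, 0, 0, 0, 0, 0, -45, -1, 0, 0, 0, 0, 0, -30, -1])

```text
time_s: 10.88
ee_pos: [615.9, -176.6, 284.7]
tool_rot: [3.139, 0.001, 1.794]
wrist_force: [0.2, -0.8, -0.8]
grip_width: 35.9
grasp_force: 0.0
```

Request:
servo_tool(targets=[0, 0, -10.5, 0, 0, 0, -1, 0, 0, -10.5, 0, 0, 0, -1, 0, 0, -10.5, 0, 0, 0, -1, 0, 0, -10.5, 0, 0, 0, -1, 0, 0, -10.5, 0, 0, 0, -1, 0, 0, -10.5, 0, 0, 0, -1, 0, 0, -10.5, 0, 0, 0, -1, 0, 0, -10.5, 0, 0, 0, -1, 0, 0, -10.5, 0, 0, 0, -1, 0, 0, -10.5, 0, 0, 0, -1, 0, 0, -10.5, 0, 0, 0, -1, 0, 0, -10.5, 0, 0, 0, -1])

```text
time_s: 12.38
ee_pos: [615.5, -176.9, 282.3]
tool_rot: [-3.141, -0.0, -2.285]
wrist_force: [0.1, -0.3, -0.1]
grip_width: 85.2
grasp_force: 0.0
```

```bash
python3 m.py
python3 - <<'E'
from h import *
W=cloud(read_camera('top')); p=W[215:245,280:310].reshape(-1,3); k=p[p[:,2]>158]
print(len(k),k.mean(0),np.median(k,0),(k.min(0)+k.max(0))/2)
W=cloud(read_camera('scene')); p=W.reshape(-1,3); k=p[(p[:,2]>141)&(p[:,2]<172)&(np.hypot(p[:,0]-576,p[:,1]+1.5)<25)]
print('scene',len(k),k.mean(0),k.min(0),k.max(0)); t=k[k[:,2]>163];print(t.mean(0))
go([576,-1.5,250],4.0)
E
```

```text
pipe front (rel knob) [62.0080312  64.14595663]
stop 47 [64.37186896 68.55243398 72.16524204]
t 12.425 rot [-3.1409e+00 -7.0000e-04 -2.2767e+00] pos [ 615.4 -177.2  282. ] q [ 0.79  0.7  -0.98  1.78  0.68  1.03  1.99] F [-0.6 -0.7  0.7] M [-0.019 -0.029  0.003] w 85.9 0.0
tool shift [ -5.8   8.  182. ]
rotvec deg [-6.0000e-02  2.0000e-02  1.2681e+02]
159 [575.42140178  -1.59697755 164.7509257 ] [576.25788908  -1.3540396  164.85441702] [575.33884409  -1.40718731 164.5966672 ]
scene 168 [582.13721934  -2.38348807 159.07044416] [562.12200056 -20.60055803 141.72221984] [593.93352499  13.06317316 166.83951824]
[577.79894971  -2.84538629 164.59059572]
t 12.525 rot [-3.1414e+00  1.0000e-04 -2.2940e+00] pos [ 615.5 -177.1  281.7] q [ 0.79  0.7  -0.98  1.79  0.67  1.03  1.97] F [ 0.8  0.  -0.2] M [-0.038  0.026  0.013] w 85.7 0.0
tool shift [-105.5  145.9   31.7]
rotvec deg [-0.01  0.01 -0.62]
```

Request:
servo_tool(targets=[0, 0, 0, -17.6, 24.3, 3, -1, 0, 0, 0, -17.6, 24.3, 3, -1, 0, 0, 0, -17.6, 24.3, 3, -1, 0, 0, 0, -17.6, 24.3, 3, -1, 0, 0, 0, -17.6, 24.3, 3, -1, 0, 0, 0, -17.6, 24.3, 3, -1, 0, 0, 0, 0, 0, 0, -1, 0, 0, 0, 0, 0, 0, -1])

```text
time_s: 13.52
ee_pos: [576.0, -2.0, 263.3]
tool_rot: [-3.141, -0.0, -2.293]
wrist_force: [-0.5, -0.4, -0.0]
grip_width: 85.3
grasp_force: 0.0
```

Run:
```python
from h import *
go([576,-1.6,205],4.0)
s=get_state();c=read_camera('wrist');save(c,'w');T=c['T_tool_cam'];K=c['K']
z=c['range_z'];v,u=np.mgrid[:420,:560]
P=np.stack([(u-K[0,2])*z/K[0,0],(v-K[1,2])*z/K[1,1],z],-1)[z>0]
P=P@T[:3,:3].T+T[:3,3]; P=Ro.from_euler('xyz',s['tool_rot']).apply(P)+s['ee_pos']
k=P[(P[:,2]>160)&(P[:,2]<172)&(np.hypot(P[:,0]-576,P[:,1]+1.5)<25)]
print(len(k),k.mean(0),(k.min(0)+k.max(0))/2,(k.max(0)-k.min(0)))
```

```text
t 13.525 rot [-3.1406e+00 -5.0000e-04 -2.2935e+00] pos [576.   -2.  263.3] q [ 0.54  0.65 -0.97  1.95  0.68  0.91  1.64] F [-0.5 -0.4 -0. ] M [-0.085  0.026  0.054] w 85.3 0.0
tool shift [-0.3  0.3 58.3]
rotvec deg [-0.06 -0.03 -0.59]
2059 [574.0616007   -3.30849699 163.9141452 ] [575.12245473  -2.71082322 163.39816894] [33.40151338 32.1847774   6.79136614]
```

View pics/w.png

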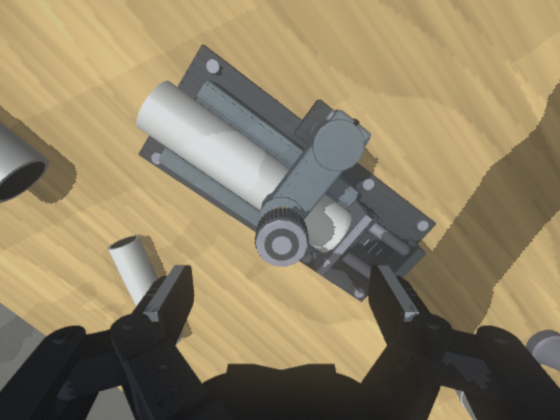

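The wrist view shows the knob at (281,240) roughly centred between the fingers, with the pipe's front against the stop plate near (345,235). I wind the wrist back a little more and then descend.

Request:
servo_tool(targets=[0, 0, -10, 0, 0, 0, -1, 0, 0, -10, 0, 0, 0, -1, 0, 0, -10, 0, 0, 0, -1, 0, 0, -10, 0, 0, 0, -1, 0, 0, 0, 0, 0, 0, -1])

```text
time_s: 14.2
ee_pos: [576.0, -2.9, 262.5]
tool_rot: [3.141, 0.0, -1.597]
wrist_force: [0.1, -0.4, 0.5]
grip_width: 85.2
grasp_force: 0.0
```

```bash
python3 -c "
from h import *
go([575.6,-2.2,206],4.69)"
```

```text
t 14.2 rot [ 3.1408e+00  5.0000e-04 -1.5970e+00] pos [576.   -2.9 262.5] q [ 0.62  0.73 -1.14  1.94  0.79  1.02  2.22] F [ 0.1 -0.4  0.5] M [0.06  0.02  0.001] w 85.2 0.0
tool shift [-0.6  0.4 56.5]
rotvec deg [ 0.05  0.03 -0.22]
```

Request:
servo_tool(targets=[0, 0, 0, -0.6, 0.4, 10, -1, 0, 0, 0, 0, 0, 15, -1, 0, 0, 0, 0, 0, 15, -1, 0, 0, 0, 0, 0, 10, -1, 0, 0, 0, 0, 0, 6, -1, 0, 0, 0, 0, 0, 0, -1, 0, 0, 0, 0, 0, 0, -1])

```text
time_s: 15.08
ee_pos: [575.6, -0.9, 207.2]
tool_rot: [-3.141, 0.0, -1.593]
wrist_force: [0.5, -0.7, -0.2]
grip_width: 85.6
grasp_force: 0.0
```

Request:
servo_tool(targets=[0, 0, 0, 0, 0, 0, 1, 0, 0, 0, 0, 0, 0, 1, 0, 0, 0, 0, 0, 0, 1, 0, 0, 0, 0, 0, 0, 1, 0, 0, 0, 0, 0, 0, 1, 0, 0, 0, 0, 0, 0, 1], squeeze=50)

```text
time_s: 15.82
ee_pos: [575.5, -1.0, 207.1]
tool_rot: [-3.142, -0.0, -1.593]
wrist_force: [-2.2, -1.2, 6.4]
grip_width: 30.5
grasp_force: 49.1
```

```bash
python3 -c "
from h import *
go([575.6,-2.2,206],4.69)"
```

```text
t 15.825 rot [-3.1415e+00 -2.0000e-04 -1.5929e+00] pos [575.5  -1.  207.1] q [ 0.58  0.79 -1.08  1.99  0.89  0.94  2.15] F [-2.2 -1.2  6.4] M [-0.142  0.342  0.062] w 30.5 49.103801250457764
tool shift [ 1.2 -0.2  1.1]
rotvec deg [-0.   -0.01  0.02]
```

Request:
servo_tool(targets=[0, 0, 5, 0, 0, 0.05, 1, 0, 0, 8, 0, 0, 0.07, 1, 0, 0, 8, 0, 0, 0.07, 1, 0, 0, 8, 0, 0, 0.07, 1])

```text
time_s: 16.32
ee_pos: [575.9, -1.1, 206.9]
tool_rot: [-3.141, 0.0, -2.104]
wrist_force: [-0.0, -1.2, 3.2]
grip_width: 30.4
grasp_force: 49.0
```

```bash
python3 -c "
from h import *
go([575.6,-2.2,206])"
```

```text
t 16.325 rot [-3.1406e+00  4.0000e-04 -2.1037e+00] pos [575.9  -1.1 206.9] q [ 0.52  0.73 -0.96  1.99  0.81  0.86  1.71] F [-0.  -1.2  3.2] M [-0.258 -0.095  0.02 ] w 30.4 49.027703404426575
tool shift [ 1.1 -0.3  0.9]
```

Request:
servo_tool(targets=[0, 0, 8, 0, 0, 0.07, 1, 0, 0, 8, 0, 0, 0.07, 1, 0, 0, 8, 0, 0, 0.07, 1, 0, 0, 8, 0, 0, 0.07, 1, 0, 0, 8, 0, 0, 0.07, 1, 0, 0, 8, 0, 0, 0.07, 1])

```text
time_s: 17.08
ee_pos: [576.3, -1.7, 206.6]
tool_rot: [-3.14, 0.002, -2.942]
wrist_force: [1.0, -3.9, 4.0]
grip_width: 30.9
grasp_force: 49.2
```

Run:
```python
from h import *
go([575.6,-2.2,206])
c=read_camera('wrist');save(c,'w2')
```

```text
t 17.075 rot [-3.1402e+00  1.5000e-03 -2.9418e+00] pos [576.3  -1.7 206.6] q [ 0.4   0.65 -0.75  2.    0.66  0.74  1.02] F [ 1.  -3.9  4. ] M [-0.741 -0.326  0.038] w 30.9 49.154030084609985
tool shift [ 0.8 -0.3  0.6]
```

View pics/w2.png

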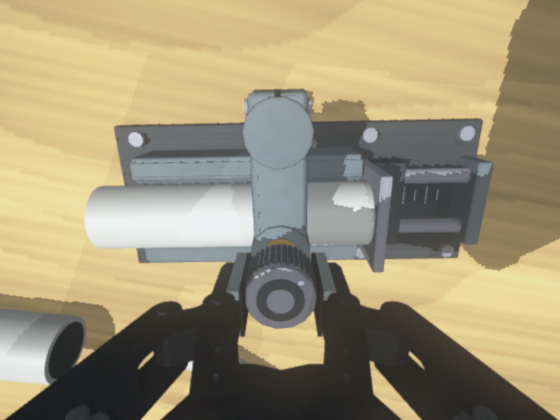

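The grip is good: the pads are on the knob (280,285), and the pipe's end is flush with the stop plate (377,220). I have turned 1.35 rad freely so far.

Request:
servo_tool(targets=[0, 0, 8, 0, 0, 0.07, 1, 0, 0, 8, 0, 0, 0.07, 1, 0, 0, 8, 0, 0, 0.07, 1, 0, 0, 0, 0, 0, 0, 1])

```text
time_s: 17.62
ee_pos: [576.3, -2.0, 206.4]
tool_rot: [-3.14, 0.002, 2.927]
wrist_force: [1.2, -4.8, 5.7]
grip_width: 30.4
grasp_force: 50.1
```

```bash
cat > q.py <<'E'
from h import *
a=[]
for i in range(2):
    s=get_state(); a.append(s['moment'][2]); read_camera('top')
a.append(get_state()['moment'][2])
print('turned',round((-1.593-s['tool_rot'][2])%(2*np.pi),3),'Mz',np.round(a,3),'q7',s['qpos'][6].round(2),'F',s['wrist_force'].round(1),s['ee_pos'].round(1),s['grasp_force'],s['time_s'])
E
python3 q.py
```

```text
turned 1.762 Mz [-0.004 -0.009 -0.027] q7 0.69 F [ 1.5 -4.7  5. ] [576.3  -2.  206.4] 50.14437675476074 17.675
```

Request:
servo_tool(targets=[0, 0, 5, 0, 0, 0.04, 1, 0, 0, 5, 0, 0, 0.04, 1])

```text
time_s: 17.98
ee_pos: [576.2, -2.2, 206.4]
tool_rot: [-3.141, 0.002, 2.752]
wrist_force: [1.2, -5.1, 7.2]
grip_width: 30.3
grasp_force: 50.4
```

```bash
python3 q.py
```

```text
turned 1.943 Mz [0.079 0.046 0.1  ] q7 0.55 F [ 2.6 -4.7  6.5] [576.2  -2.2 206.4] 50.02090036869049 18.025
```

Request:
servo_tool(targets=[0, 0, 2, 0, 0, 0.02, 1, 0, 0, 2, 0, 0, 0.02, 1])

```text
time_s: 18.32
ee_pos: [576.2, -2.2, 206.3]
tool_rot: [-3.141, 0.002, 2.684]
wrist_force: [1.7, -5.3, 6.8]
grip_width: 30.5
grasp_force: 50.3
```

```bash
python3 q.py
```

```text
turned 2.008 Mz [0.07  0.053 0.047] q7 0.5 F [ 2.  -5.4  6. ] [576.2  -2.3 206.3] 50.30221939086914 18.375
```

Request:
servo_tool(targets=[0, 0, 5, 0, 0, 0.02, 1, 0, 0, 5, 0, 0, 0.02, 1])

```text
time_s: 18.68
ee_pos: [576.1, -2.4, 206.3]
tool_rot: [-3.141, 0.002, 2.507]
wrist_force: [0.2, -6.2, 7.5]
grip_width: 30.8
grasp_force: 50.5
```

```bash
python3 q.py
```

```text
turned 2.187 Mz [0.068 0.01  0.04 ] q7 0.36 F [ 1.6 -5.   6.6] [576.1  -2.4 206.3] 50.07707118988037 18.725
```

Request:
servo_tool(targets=[0, 0, 5, 0, 0, 0, 1, 0, 0, 5, 0, 0, 0, 1])

```text
time_s: 19.02
ee_pos: [576.0, -2.5, 206.3]
tool_rot: [-3.141, 0.002, 2.333]
wrist_force: [-0.1, -6.0, 8.6]
grip_width: 30.9
grasp_force: 50.4
```

```bash
python3 q.py
```

```text
turned 2.361 Mz [0.375 0.332 0.407] q7 0.22 F [ 0.9 -5.6  7.9] [576.   -2.4 206.3] 50.17215371131897 19.075
```

Seated: the torque rose from 0.04 to about 0.37 N m. A small final nudge centres it in the band.

Request:
servo_tool(targets=[0, 0, 0.8, 0, 0, 0, 1, 0, 0, 0, 0, 0, 0, 1])

```text
time_s: 19.38
ee_pos: [576.0, -2.5, 206.3]
tool_rot: [-3.141, 0.002, 2.322]
wrist_force: [1.6, -5.3, 8.8]
grip_width: 30.9
grasp_force: 50.2
```

```bash
python3 q.py; python3 q.py
```

```text
turned 2.368 Mz [0.341 0.42  0.354] q7 0.22 F [ 0.5 -6.6  8.1] [576.   -2.5 206.3] 50.23566663265228 19.425
turned 2.368 Mz [0.354 0.419 0.338] q7 0.22 F [-0.1 -5.6  7.9] [576.   -2.5 206.3] 50.236857533454895 19.525
```

It holds at about 0.38 N m, which is finger-tight. I let go and lift clear.

Request:
servo_tool(targets=[0, 0, 0, 0, 0, 0, -1, 0, 0, 0, 0, 0, 0, -1, 0, 0, 0, 0, 0, 0, -1, 0, 0, 0, 0, 0, 0, -1, 0, 0, 0, 0, 0, 0, -1, 0, 0, 0, 0, 0, 0, -1, 0, 0, 0, 0, 0, -10, -1, 0, 0, 0, 0, 0, -25, -1, 0, 0, 0, 0, 0, -35, -1, 0, 0, 0, 0, 0, -35, -1, 0, 0, 0, 0, 0, 0, -1, 0, 0, 0, 0, 0, 0, -1])

```text
time_s: 21.08
ee_pos: [575.2, -1.3, 310.8]
tool_rot: [-3.141, 0.0, 2.32]
wrist_force: [-0.3, -0.3, 0.1]
grip_width: 85.6
grasp_force: 0.0
```

```bash
python3 m.py
python3 - <<'E'
from h import *
save(read_camera('wrist'),'w3')
E
```

```text
pipe front (rel knob) [69.23702836 69.62729606]
stop 40 [65.31467839 69.02401598 71.90432192]
t 21.125 rot [-3.1407e+00 -5.0000e-04  2.3201e+00] pos [575.   -1.2 310.3] q [ 0.3   0.46 -0.56  1.92  0.32  0.85  0.32] F [ 1.  -0.1 -0.7] M [0.003 0.035 0.012] w 85.3 0.0
tool shift [-148.   -85.4  210.3]
rotvec deg [-6.000e-02 -2.000e-02  3.018e+01]
```

View pics/w3.png

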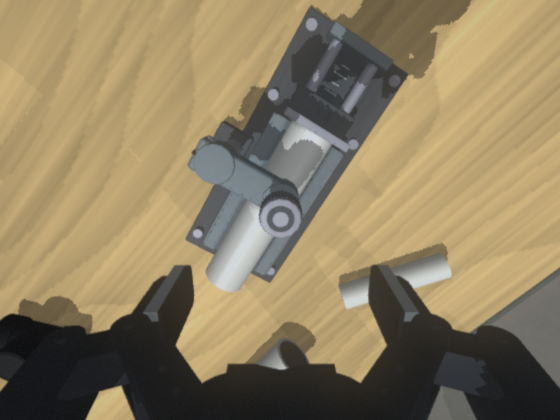

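The pipe's end (318,130) is flush against the stop plate, which has not moved. The gripper is open and well clear of the knob (280,217). I hand in.

```bash
python3 -c "
from plant import *
print(hand_in())"
```

```text
the job is handed in; nothing more can be done
None
```

The job is handed in, though no verdict came back: the pipe is firmly against the unmoved stop (pushed home at about 17 N), the thumbscrew is nipped to about 0.38 N m and let go, and it took about 21 s.

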